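# Swing out the tilt foot of an upturned bench power supply

### The arm

A 6-joint arm with a two-finger parallel gripper is mounted at the origin on the work surface. World frame = base frame: x ahead of the robot, y to its left, z up, the work surface at z = 0. Lengths are in m, angles in rad, forces in N, time in s.
With the tool pointing down it reaches from about 0.35 to 0.8 m from the base axis. Payload 7.3 kg.
Tool frame: the origin (TCP) lies midway between the tips of the shut fingers; the grasp point (between the pads) lies 19 mm behind it; z points along the fingers, y is the line along which they close (so a half turn about z gives the same grasp; the last joint's range is limited). The gripper opens to 85 mm and grips with 20 to 120 N. Pads are 22 mm wide; open, the fingers measure 114 mm over their backs; the gripper's body (76 mm by 85 mm) begins 54 mm behind the grasp point. The pads swing forward as they close: fully open they stand 13 mm farther back than shut.
Start: joints at [1.019, 0.342, 1.524, -0, 1.275, -0.146], TCP at [0.207, 0.482, 0.231] pointing down, gripper open.
Joint ranges: [-2.53, 2.53], [-0.77, 2.02], [0.04, 2.7], [-1, 4.14], [0.28, 2.66], [-3.11, 3.11]. Speed limits (rad/s): [2.57, 2.57, 3.14, 3.14, 3.14, 3.14].

### API

Orientations are given as a 3x3 rotation matrix whose columns are the frame's x, y, z axes.
In Python, from cell import env gives the robot as it stands.
- The arm moves only by the shell command python3 -m crank 'ROWS' [FORCE]. ROWS is JSON, a list that holds one entry, the list of rows, each a list of 7 numbers: the turn, a rotation vector about the tool's x, y, z each as a share of 0.15 rad, from -1 to 1, then the shift along the tool's x, y, z each as a share of 0.02 m, from -1 to 1, then the opening, from -1 (shut) to 1 (fully open). In form: [[[rx, ry, rz, dx, dy, dz, grip], ...]]. A call has 1 to 12 rows; each row shifts and turns the commanded pose from where the row before left it, along the tool's axes as they then stand; what a row does not reach is not made up. A row lasts 1/10 s, in which the tool goes at most 50 mm and 8.59 degrees, less where a joint would pass 70% of its speed; a pose out of reach is approached as far as the arm can. A call with a number of a shift or a turn outside -1 to 1 is refused whole. A call with a gripper value outside its range is refused whole. The fingers move at their own pace and stop on an object; FORCE is the grip in N (left out, the last holds). Time passes only in rows, so rows that do not move let the fingers close. It gives the time, the measured TCP pose, the force, the opening and the grip force at its end, in the units of the state.
- env.get_obs(): the state, without advancing time (a new reading comes with each control period).
- env.get_image(name): name is "side" or "top" or "wrist"; returns a dict with "color" (480x640x3 uint8, red, green, blue), "z_map" (480x640 float32, m along the optical axis (not along the pixel's ray), 0 where there is no reading), "intrinsics" (3x3 intrinsics, pixels), "k1" (the pictures are not rectified: a ray, as slopes to the right and down, at radius r is drawn at 1 + k1 r^2 times it, then the intrinsics apply), "rvec" (rotation vector, rad) and "tvec" (3), from world to camera coordinates, as OpenCV has them. Camera axes: x right, y down, z forward; pixel columns grow to the right and rows downward; lengths in m; the calibration is good to about 2 mm. A picture is of the moment at which its call begins.
- env.sign_off(): hands the job in; it is judged then, once.
The state is a dict: "time": time; "joint_positions": joint angles; "qvel": joint speeds; "joint_efforts": joint torques, N m; "position": TCP position; "tcp_rot": TCP orientation; "wrist_force": force on the tool from outside, world axes, zero at the start; "torque": the same for the moment, N m; "width": finger opening in m; "gripper_force": force on a finger pad.
Only numpy, scipy, OpenCV 4.12 (cv2) and the standard library are available. Lean on these libraries where they do the work, as an engineer would, in place of code of your own. Each camera call takes 0.05 s, during which the arm holds its last target. There are 200 camera calls.

### The job

The bench power supply lies upside down so that its tilt foot can be opened. Raise the flat folded foot, swing it up and over gently past its sprung catch until it is fully home against its end stop, and let go. Do not shove the power supply along the bench (it must stay within 6 mm of where it is), and leave the things beside it where they are.

Things in the scene. Friction and masses are not known exactly. Their poses are not given: they have to be found in the camera images.
- supply: Cream bench power supply, a loose 3.2 kg box that slides if pushed with more than some 14 N, 240 (x) x 220 (y) x 95 mm high, upside down on the bench. Origin: centre of the face it lies on; z up, x towards its dark front panel with display and knobs. In the upward face is a recess (x -72 to +45 mm, y +-68 mm, 12 mm deep) where the grey foot lies flush. Rubber buttons 6 mm high near its corners.
- well (a point): Centre of the floor of the well in the upward face in front of the hinge: 60 mm (supply's x) by 94 mm (y), 48 mm deep, open at the top. The foot's heel sticks out over it.
- bracket (a point): Top of the left (+y) steel bracket beside the foot. The two brackets stand at y +-50 to +-71 mm and x about +35 to +95 mm of the supply, 39 mm above its upward face, and hold the end stop and a sprung round-topped catch.
- foot_hinge (a point): Centre of the foot's hinge axis, 55 mm in front of the supply's centre and 89 mm above the bench (6 mm below the upward face). The axis is the supply's y axis.
- foot (a joint): Angle of the foot (rad): 0 folded flat (free end towards the supply's -x), pi/2 straight up, larger leaning to the front panel. Pushed past about 1.2 to 1.6 rad its side pins, 45 mm from the axis, meet a sprung catch and must be forced over it (about 0.3 N m), then pressed on to the end stop (it may stick half way). The end position is between 1.66 and 2.06 rad, differs each time and must be felt.
- catch (a joint): How far the sprung catch is pushed down (m): 0 up, about 0.003 while the pins pass over it, 0 again once the foot is either not there yet or fully in its end position.
- foot_tip (a point): Middle of the free end edge of the foot, a grey plastic plate 8 mm thick and 100 mm wide; the free end lies 120 mm from the hinge axis. The hinge is stiff enough to hold the foot where it is left. The plastic foot takes no more than 25 N from the fingers.
- foot_heel (a point): Middle of the end edge of the foot's heel, a tab 60 mm wide and 8 mm thick that reaches 38 mm past the axis on the other side from the free end. Pressing it down into the well raises the foot.
- tub: White round lidded plastic tub, 108 mm diameter, 58 mm high, 0.25 kg, a bystander; origin at the centre of its underside.
- detector: Aluminium detector cylinder standing upright, 68 mm diameter, 145 mm high, 0.6 kg, a bystander; origin at the centre of its underside.
- module: Aluminium plug-in module with a cream front, 120 x 35 mm, 70 mm high, 0.5 kg, a bystander; origin at the centre of its underside.

How it is judged:
By the outcome, as a careful person would: the job done as asked, in the order asked, and still so for the second after the job is handed in, with the robot touching nothing.
It also fails if it takes over 42 s, if anything falls off the work surface, if the arm or the gripper's body presses on something with over 40 N, if the wrist force passes 120 N, or if a joint passes its speed limit or range.

## Working session

There is one attempt and no reset: what is moved stays moved. The work goes in short steps, Python scripts to look and compute and a shell command to move; the robot and the scene stay as the last step left them, time stands still between calls to the robot, and variables do not carry over. Pictures are saved under pics/ and viewed, at most 10 in all, crops included, and the job is handed in when it is done.

```bash
mkdir -p pics
cat > h.py <<'E'
import numpy as np, cv2
from cell import env
def grab(n):
    im=env.get_image(n); np.savez('pics/'+n+'.npz',**{k:np.asarray(v) for k,v in im.items()}); return im
def cloud(im):
    K=np.array(im['intrinsics']);k1=float(im['k1']);z=np.array(im['z_map'])
    v,u=np.mgrid[0:z.shape[0],0:z.shape[1]]
    p=cv2.undistortPoints(np.stack([u,v],-1).reshape(-1,1,2).astype(float),K,np.array([k1,0,0,0.])).reshape(*z.shape,2)
    c=np.dstack([p*z[...,None],z]); R=cv2.Rodrigues(np.array(im['rvec'],float))[0]
    return (c-np.array(im['tvec']).ravel())@R   # world points
E
python3 - <<'E'
from h import *
o=env.get_obs(); print({k:np.round(v,3).tolist() for k,v in o.items()})
for n in('top','side'):
    im=grab(n); cv2.imwrite(f'pics/{n}0.png',im['color'][...,::-1])
E
```

```text
{'time': 0.0, 'joint_positions': [1.019, 0.343, 1.525, -0.0, 1.275, -0.146], 'qvel': [-0.001, -0.001, 0.001, -0.001, -0.001, -0.001], 'joint_efforts': [0.001, -43.367, -24.601, 0.0, 0.008, -0.0], 'position': [0.207, 0.482, 0.231], 'tcp_rot': [[-0.919, 0.395, -0.001], [0.395, 0.919, -0.001], [0.0, -0.002, -1.0]], 'wrist_force': [-0.145, 0.238, 0.497], 'torque': [-0.022, -0.032, 0.013], 'gripper_force': 0.0, 'width': 0.086}
```

View pics/top0.png

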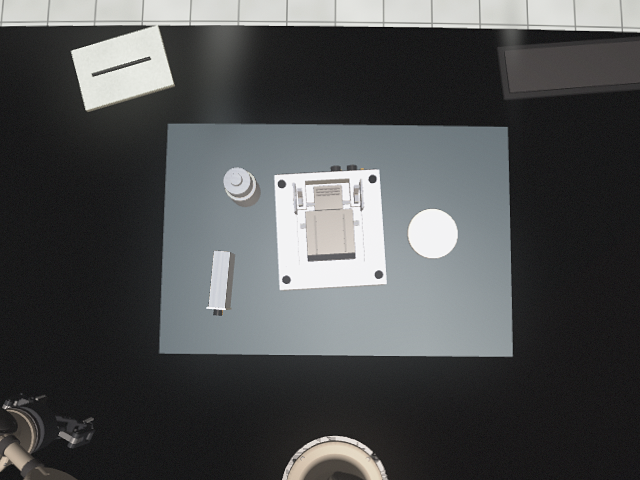

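View pics/side0.png

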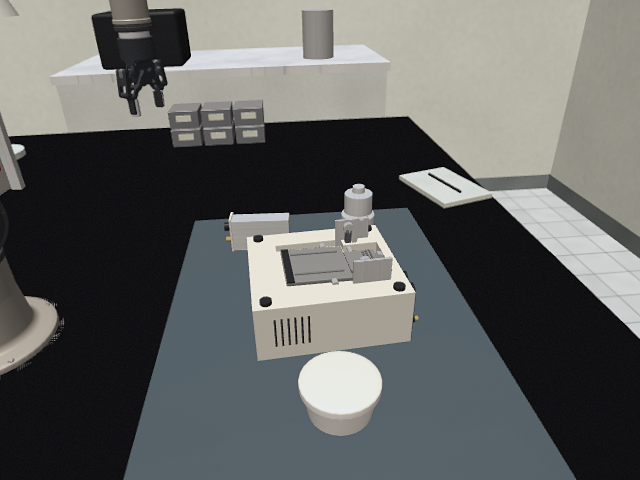

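The top view shows the supply upside down, at pixels (275–386, 170–289), with its front facing away from the robot (image up, +x). The detector (240,185) and module (220,280) are on its left and the tub (433,233) is on its right. Next I fit the pose.

Run:
```python
from h import *
im=dict(np.load('pics/top.npz')); P=cloud(im); z=P[...,2]
m=((z>.085)&(z<.108)).astype(np.uint8); m[:, :268]=0; m[:,392:]=0; m[:160]=0;m[300:]=0
p=P[m>0]; r=cv2.minAreaRect((p[:,:2]*1000).astype(np.float32)); print(r, np.median(p[:,2]))
# recess / foot plate heights
for (u,v) in [(330,230),(330,257),(328,195),(328,183),(299,197),(358,194),(300,230),(318,215),(345,215),(312,230),(330,208),(330,212)]: print(u,v,P[v,u].round(4))
for (u,v) in [(281,184),(373,179),(286,280),(379,274)]: print('btn',P[v,u].round(4))
b=(z>.115)&(z<.15); b[:, :285]=0; b[:,375:]=0;b[:175]=0;b[225:]=0
vv,uu=np.nonzero(b); 
for s in (uu<330,uu>=330): q=P[b][s]; print('br',len(q),q.min(0).round(3),q.max(0).round(3),q.mean(0).round(4))
cv2.imwrite('pics/c1.png',cv2.resize(im['color'][160:300,260:400,::-1],(600,600),interpolation=cv2.INTER_CUBIC))
```

```text
((561.971435546875, 16.806854248046875), (243.85504150390625, 220.28843688964844), 3.8257100582122803) 0.09347872729126973
330 230 [0.5575 0.0162 0.09  ]
330 257 [0.5009 0.0156 0.0929]
328 195 [0.6312 0.0212 0.0906]
328 183 [0.6654 0.0216 0.0483]
299 197 [0.6195 0.0798 0.1286]
358 194 [ 0.6268 -0.0397  0.1298]
300 230 [0.5582 0.0793 0.0783]
318 215 [0.5883 0.0415 0.093 ]
345 215 [ 0.5883 -0.0146  0.0972]
312 230 [0.5565 0.0535 0.0946]
330 208 [0.6037 0.0167 0.0906]
330 212 [0.5954 0.0166 0.09  ]
btn [0.6515 0.1192 0.101 ]
btn [ 0.6641 -0.0722  0.1013]
btn [0.4522 0.1052 0.0991]
btn [ 0.4665 -0.0852  0.1013]
br 176 [0.59  0.073 0.116] [0.65  0.092 0.14 ] [0.62   0.0835 0.1302]
br 174 [ 0.599 -0.051  0.116] [ 0.659 -0.031  0.14 ] [ 0.6286 -0.0417  0.1299]
```

View pics/c1.png

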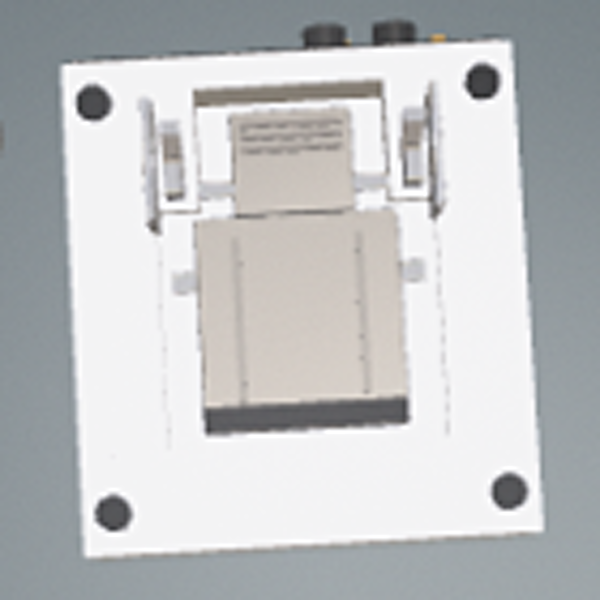

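The crop confirms it: foot flat, heel ridges at crop (290,140), brackets at x≈150 and 435. From the buttons and brackets, the supply centre is about (0.5595, 0.0167) with yaw about +0.068 rad. I'll shut the fingers, align the yaw and move above the heel.

```bash
python3 -m crank '[[[0,0,-0.8,0,0,0,-1],[0,0,-0.8,0,0,0,-1],[0,0,-0.8,0,0,0,-1],[0,0,-0.75,0,0,0,-1],[0,0,0,-0.8,-1,0,-1],[0,0,0,-0.8,-1,0,-1],[0,0,0,-0.8,-1,0,-1],[0,0,0,-0.8,-1,0,-1],[0,0,0,-0.8,-1,0,-1],[0,0,0,-0.8,-1,0,-1],[0,0,0,-0.8,-1,0,-1],[0,0,0,-0.8,-1,0,-1]]]' 30
cat > w.py <<'E'
from h import *
C=np.array([.5595,.0167]);a=.068;R=np.array([[np.cos(a),-np.sin(a)],[np.sin(a),np.cos(a)]])
o=env.get_obs(); p=o['position']; s=R.T@(np.array(p[:2])-C)
print('t',round(o['time'],2),'supply xy mm',(s*1000).round(1),'z',round(p[2]*1000,1),'F',(np.r_[R.T@np.array(o['wrist_force'])[:2],o['wrist_force'][2]]).round(1),'w',round(o['width'],3))
print(np.round(o['tcp_rot'],3).tolist())
E
python3 w.py
```

```text
time: 1.3
position: [0.346, 0.3303, 0.231]
tcp_rot: [[-0.998, -0.067, -0.001], [-0.067, 0.998, -0.0], [0.001, -0.0, -1.0]]
wrist_force: [-0.4, -0.4, 0.0]
width: -0.0002
gripper_force: 0.0
t 1.3 supply xy mm [-191.7  327.4] z 231.0 F [-0.4 -0.3  0. ] w -0.0
[[-0.998, -0.067, -0.001], [-0.067, 0.998, -0.0], [0.001, -0.0, -1.0]]
```

```bash
python3 -m crank '[[[0,0,0,-0.9,-1,0,-1],[0,0,0,-0.9,-1,0,-1],[0,0,0,-0.9,-1,0,-1],[0,0,0,-0.9,-1,0,-1],[0,0,0,-0.9,-1,0,-1],[0,0,0,-0.9,-1,0,-1],[0,0,0,-0.9,-1,0,-1],[0,0,0,-0.9,-1,0,-1],[0,0,0,-0.9,-1,0,-1],[0,0,0,-0.9,-1,0,-1],[0,0,0,-0.9,-1,0,-1],[0,0,0,0,0,0,-1]]]' >/dev/null; python3 w.py
```

```text
t 2.5 supply xy mm [  7.2 105.7] z 230.4 F [ 0.1 -0.4 -0.3] w 0.0
[[-0.998, -0.064, -0.0], [-0.064, 0.998, -0.001], [0.0, -0.001, -1.0]]
```

```bash
python3 -m crank '[[[0,0,0,-0.8,-1,0,-1],[0,0,0,-0.8,-1,0,-1],[0,0,0,-0.8,-1,0,-1],[0,0,0,-0.8,-1,0,-1],[0,0,0,-0.8,-1,0,-1],[0,0,0,0,-0.3,1,-1],[0,0,0,0,0,1,-1],[0,0,0,0,0,1,-1],[0,0,0,0,0,1,-1],[0,0,0,0,0,0,-1],[0,0,0,0,0,0,-1]]]' >/dev/null; python3 w.py; python3 -c "
from h import *
im=grab('side'); cv2.imwrite('pics/s1.png',cv2.resize(im['color'][150:360,220:500,::-1],(800,600)))"
```

```text
t 3.6 supply xy mm [85.3  2.6] z 151.4 F [-0.6  0.6  0.3] w 0.0
[[-0.998, -0.067, -0.001], [-0.067, 0.998, 0.0], [0.001, 0.0, -1.0]]
```

View pics/s1.png

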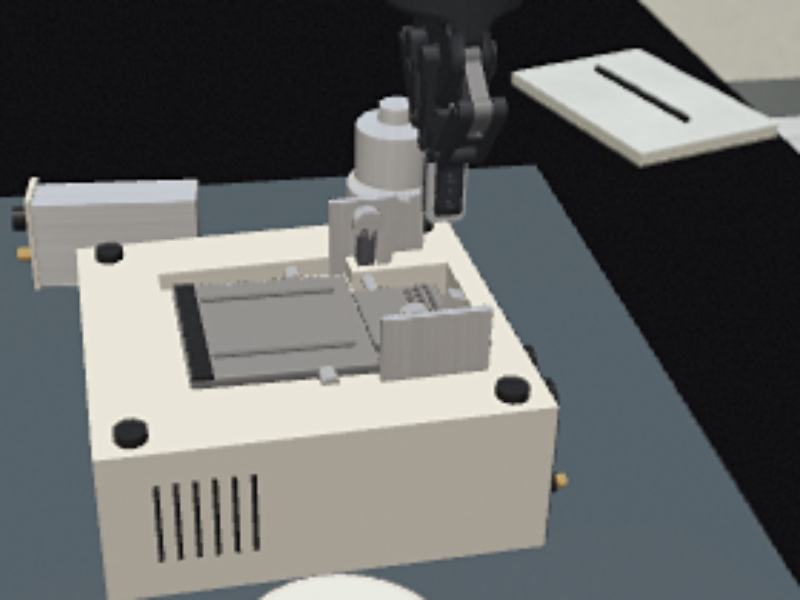

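The fingertips at crop (445,215) hang over the well between the brackets, above the heel at (420,295). Now I descend to the heel and press gently.

```bash
python3 -m crank '[[[0,0,0,-0.1,-0.1,1,-1],[0,0,0,0,0,1,-1],[0,0,0,0,0,0.6,-1],[0,0,0,0,0,0.25,-1],[0,0,0,0,0,0.25,-1],[0,0,0,0,0,0.25,-1],[0,0,0,0,0,0,-1]]]' >/dev/null; python3 w.py
```

```text
t 4.35 supply xy mm [88.  0.] z 84.7 F [ 0.  -0.2  0.6] w 0.0
[[-0.998, -0.067, 0.001], [-0.067, 0.998, 0.0], [-0.001, -0.0, -1.0]]
```

```bash
python3 -m crank '[[[0,0,0,0,0,0.25,-1],[0,0,0,0,0,0.25,-1],[0,0,0,0,0,0,-1]]]' >/dev/null; python3 w.py;  python3 -c "
from h import *
im=grab('side'); cv2.imwrite('pics/s2.png',cv2.resize(im['color'][150:360,220:500,::-1],(800,600)))"
```

```text
t 4.65 supply xy mm [87.5 -0.1] z 73.6 F [ 0.5 -0.3  0.4] w -0.0
[[-0.998, -0.067, -0.0], [-0.067, 0.998, 0.0], [0.0, 0.0, -1.0]]
```

View pics/s2.png

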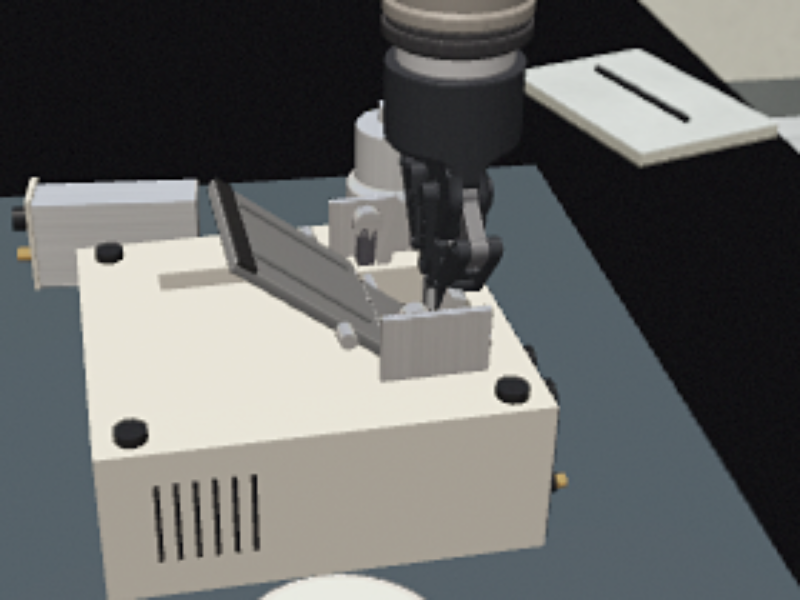

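The foot is up about 35–40° (tip at crop (220,185)). I press a little more, then retract and go round behind it.

```bash
python3 -m crank '[[[0,0,0,0,0,0.25,-1],[0,0,0,0,0,0,-1],[0,0,0,0,0,-1,-1],[0,0,0,0,0,-1,-1],[0,0,0,0,0,-1,-1],[0,0,0,0,0,-1,-1],[0,0,0,0,0,-1,-1],[0,0,0,0,0,-1,-1],[0,0,0,0,0,-1,-1],[0,0,0,0,0,-1,-1],[0,0,0,0,0,-1,-1],[0,0,0,0,0,0,-1]]]' >/dev/null; python3 w.py; python3 -m crank '[[[0,0,0,1,0,0,-1],[0,0,0,1,0,0,-1],[0,0,0,1,0,0,-1],[0,0,0,1,0,0,-1],[0,0,0,1,0,0,-1],[0,0,0,1,0,0,-1],[0,0,0,1,0,0,-1],[0,0,0,1,0,0,-1],[0,0,0,0.9,0,0,-1],[0,0,0,0,0,0,-1]]]' >/dev/null; python3 w.py
python3 - <<'E'
from h import *
P=cloud(grab('top'));C=np.array([.5595,.0167]);a=.068
d=P[...,:2]-C; sx=d@[np.cos(a),np.sin(a)]; sy=d@[-np.sin(a),np.cos(a)]
m=(abs(sy)<.045)&(sx>-.07)&(sx<.05)&(P[...,2]>.1)&(P[...,2]<.3)
for lo in np.arange(-.07,.05,.01):
    k=m&(sx>=lo)&(sx<lo+.01)
    if k.any(): print(round(lo,3),k.sum(),np.percentile(P[k][:,2],[5,50,95]).round(3))
E
```

```text
t 5.9 supply xy mm [88.5 -0.1] z 252.0 F [-0.1  0.2 -0.6] w -0.0
[[-0.998, -0.067, 0.005], [-0.067, 0.998, -0.0], [-0.005, -0.001, -1.0]]
t 6.9 supply xy mm [-92.6   0.6] z 248.3 F [ 0.5 -0.4  0.4] w 0.0
[[-0.998, -0.066, -0.003], [-0.066, 0.998, 0.0], [0.003, 0.001, -1.0]]
0.0 25 [0.138 0.141 0.148]
0.01 113 [0.129 0.133 0.14 ]
0.02 177 [0.118 0.124 0.129]
0.03 179 [0.108 0.114 0.12 ]
0.04 137 [0.101 0.105 0.109]
```

```bash
python3 -m crank '[[[0,0,0,0,0,1,-1],[0,0,0,0,0,1,-1],[0,0,0,0,0,1,-1],[0,0,0,0,0,1,-1],[0,0,0,0,0,1,-1],[0,0,0,0,0,0.4,-1],[0,0,0,-1,0,0,-1],[0,0,0,-0.8,0,0,-1],[0,0,0,0,0,0,-1]]]' >/dev/null; python3 w.py; python3 -m crank '[[[0,0,0,-0.5,0,-0.2,-1],[0,0,0,-0.5,0,-0.2,-1],[0,0,0,-0.5,0,-0.2,-1],[0,0,0,-0.4,0,-0.2,-1],[0,0,0,-0.3,0,-0.2,-1],[0,0,0,0,0,0,-1]]]' >/dev/null; python3 w.py
```

```text
t 7.85 supply xy mm [-52.2  -0. ] z 141.2 F [-0.1 -0.5 -0.8] w -0.0
[[-0.998, -0.067, 0.002], [-0.067, 0.998, -0.0], [-0.002, -0.0, -1.0]]
t 8.45 supply xy mm [-9.7  0.1] z 161.8 F [ 0.4 -1.1  0.4] w -0.0
[[-0.998, -0.067, 0.001], [-0.067, 0.998, -0.0], [-0.001, -0.0, -1.0]]
```

```bash
python3 -m crank '[[[0,0,0,-0.25,0,-0.2,-1],[0,0,0,-0.25,0,-0.2,-1],[0,0,0,-0.25,0,-0.2,-1],[0,0,0,-0.25,0,-0.2,-1],[0,0,0,0,0,0,-1]]]' >/dev/null; python3 w.py; python3 -c "
from h import *
im=grab('side'); cv2.imwrite('pics/s3.png',cv2.resize(im['color'][110:320,220:500,::-1],(800,600)))"
```

```text
t 8.95 supply xy mm [10.6  0. ] z 178.0 F [0.2 1.1 0.9] w -0.0
[[-0.998, -0.067, 0.002], [-0.067, 0.998, -0.0], [-0.002, -0.0, -1.0]]
```

View pics/s3.png

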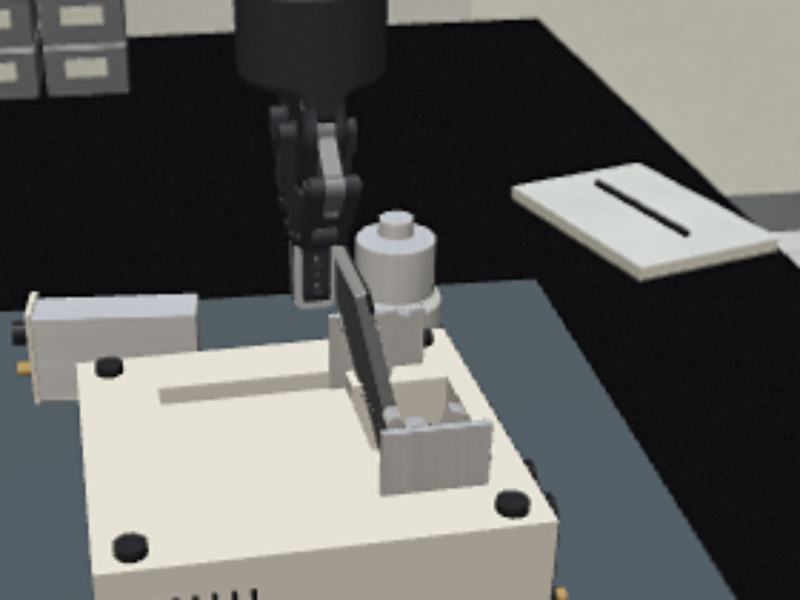

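The fingertips (315,300) are behind the raised foot (tip at (340,250)), about 1.3 rad. Now small steps against the catch, with force readings.

```bash
python3 -m crank '[[[0,0,0,-0.2,0,0,-1],[0,0,0,-0.2,0,0,-1],[0,0,0,0,0,0,-1]]]' >/dev/null; python3 w.py|head -1; python3 -m crank '[[[0,0,0,-0.2,0,0,-1],[0,0,0,-0.2,0,0,-1],[0,0,0,0,0,0,-1]]]' >/dev/null; python3 w.py|head -1;  python3 -m crank '[[[0,0,0,-0.2,0,0,-1],[0,0,0,-0.2,0,0,-1],[0,0,0,0,0,0,-1]]]' >/dev/null; python3 w.py|head -1
```

```text
t 9.3 supply xy mm [18.   0.1] z 177.2 F [-0.3 -1.  -0.1] w -0.0
t 9.6 supply xy mm [25.9  0.1] z 177.3 F [-0.5 -0.2  0.9] w -0.0
t 9.9 supply xy mm [34.3  0.1] z 177.2 F [-0.1 -0.5 -0. ] w 0.0
```

```bash
for i in 1; do python3 -m crank '[[[0,0,0,-0.15,0,0,-1],[0,0,0,0,0,0,-1]]]' >/dev/null; python3 w.py|head -1; done; python3 -m crank '[[[0,0,0,-0.15,0,0,-1],[0,0,0,0,0,0,-1]]]' >/dev/null; python3 w.py|head -1; python3 -m crank '[[[0,0,0,-0.15,0,0,-1],[0,0,0,0,0,0,-1]]]' >/dev/null; python3 w.py|head -1; python3 -m crank '[[[0,0,0,-0.15,0,0,-1],[0,0,0,0,0,0,-1]]]' >/dev/null; python3 w.py|head -1
```

```text
t 10.1 supply xy mm [37.1  0.1] z 177.2 F [ 0.  -0.2 -0.2] w -0.0
t 10.3 supply xy mm [39.9  0.1] z 177.2 F [-0.9 -0.6  0.2] w -0.0
t 10.5 supply xy mm [42.9  0.1] z 177.2 F [-0.5 -0.8  0.4] w 0.0
t 10.7 supply xy mm [46.1  0.1] z 177.2 F [-0.8 -0.3  0.1] w 0.0
```

```bash
python3 -m crank '[[[0,0,0,-0.15,0,0,-1],[0,0,0,0,0,0,-1]]]' >/dev/null; python3 w.py|head -1; python3 -m crank '[[[0,0,0,-0.15,0,0,-1],[0,0,0,0,0,0,-1]]]' >/dev/null; python3 w.py|head -1; python3 -m crank '[[[0,0,0,-0.15,0,0,-1],[0,0,0,0,0,0,-1]]]' >/dev/null; python3 w.py|head -1; python3 -m crank '[[[0,0,0,-0.15,0,0,-1],[0,0,0,0,0,0,-1]]]' >/dev/null; python3 w.py|head -1;  python3 -c "
from h import *
im=grab('side'); cv2.imwrite('pics/s4.png',cv2.resize(im['color'][150:300,300:440,::-1],(560,600)))"
```

```text
t 10.9 supply xy mm [49.   0.1] z 177.2 F [ 0.  -0.1 -0.1] w 0.0
t 11.1 supply xy mm [52.   0.1] z 177.3 F [-0.1 -0.8  0.6] w 0.0
t 11.3 supply xy mm [55.   0.1] z 177.4 F [ 0.  -0.5 -0.5] w 0.0
t 11.5 supply xy mm [58.  0.] z 177.4 F [ 0.2 -0.2  0.1] w 0.0
```

View pics/s4.png

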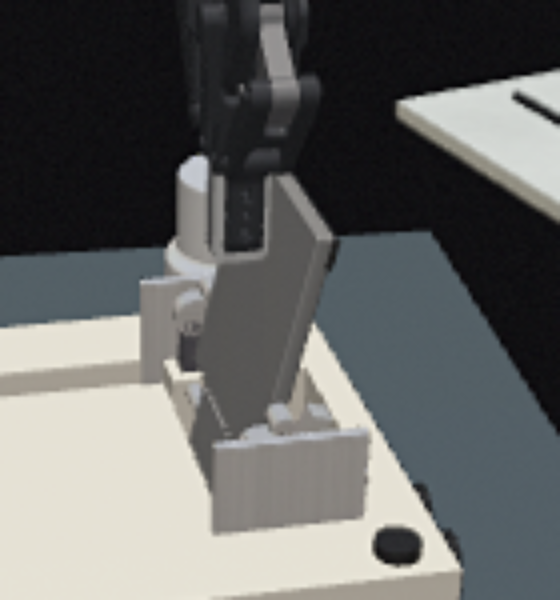

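The foot now leans forward (tip edge at (330,240)) with its pin near the catch at (285,410). I continue.

```bash
python3 -m crank '[[[0,0,0,-0.1,0,0,-1],[0,0,0,0,0,0,-1]]]' >/dev/null; python3 w.py|head -1; python3 -m crank '[[[0,0,0,-0.1,0,0,-1],[0,0,0,0,0,0,-1]]]' >/dev/null; python3 w.py|head -1; python3 -m crank '[[[0,0,0,-0.1,0,0,-1],[0,0,0,0,0,0,-1]]]' >/dev/null; python3 w.py|head -1; python3 -m crank '[[[0,0,0,-0.1,0,0,-1],[0,0,0,0,0,0,-1]]]' >/dev/null; python3 w.py|head -1
```

```text
t 11.75 supply xy mm [59.8  0.1] z 177.3 F [0.7 0.2 0.7] w 0.0
t 11.95 supply xy mm [61.8  0. ] z 177.3 F [0.8 0.3 0.5] w -0.0
t 12.15 supply xy mm [63.7  0. ] z 177.3 F [-0.5 -0.2  0.1] w 0.0
t 12.35 supply xy mm [65.2  0.1] z 177.1 F [-3.   0.1  0.8] w 0.0
```

Contact force is rising, so I use finer steps.

```bash
python3 -m crank '[[[0,0,0,-0.05,0,0,-1],[0,0,0,0,0,0,-1]]]' >/dev/null; python3 w.py|head -1; python3 -m crank '[[[0,0,0,-0.05,0,0,-1],[0,0,0,0,0,0,-1]]]' >/dev/null; python3 w.py|head -1; python3 -m crank '[[[0,0,0,-0.05,0,0,-1],[0,0,0,0,0,0,-1]]]' >/dev/null; python3 w.py|head -1
```

```text
t 12.55 supply xy mm [65.5  0.1] z 177.0 F [-6.1 -0.2  1.1] w -0.0
t 12.75 supply xy mm [65.8  0.1] z 177.0 F [-7.6 -0.9  1.7] w -0.0
t 12.95 supply xy mm [66.1  0.1] z 176.9 F [-10.6   0.1   3.2] w -0.0
```

The force rises stiffly at x≈65, to 10 N, which looks like the end stop. I back off and check the foot and catch.

```bash
python3 -m crank '[[[0,0,0,0.5,0,0,-1],[0,0,0,1,0,-0.5,-1],[0,0,0,1,0,-1,-1],[0,0,0,1,0,-1,-1],[0,0,0,1,0,-1,-1],[0,0,0,0,0,0,-1]]]' >/dev/null; python3 w.py|head -1
python3 - <<'E'
from h import *
C=np.array([.5595,.0167]);a=.068
im=grab('side'); P=cloud(im); cv2.imwrite('pics/s5.png',cv2.resize(im['color'][195:295,320:420,::-1],(600,600),interpolation=cv2.INTER_CUBIC))
d=P[...,:2]-C; sx=d@[np.cos(a),np.sin(a)]; sy=d@[-np.sin(a),np.cos(a)];z=P[...,2]
m=(abs(sy)<.045)&(sx>.04)&(sx<.13)&(z>.115)&(z<.215)
for lo in np.arange(.115,.21,.01):
    k=m&(z>=lo)&(z<lo+.01)
    if k.any(): print(round(lo+.005,3),k.sum(),np.percentile(sx[k],[5,25,50,75,95]).round(4))
k=m&(abs(sy)<.04); A=np.polyfit(z[k],sx[k],1); print(A, np.pi/2+np.arctan(A[0]))
E
```

```text
t 13.55 supply xy mm [-21.3   0.1] z 250.7 F [ 0.8 -0.2 -0.2] w -0.0
0.12 105 [0.0564 0.0571 0.0578 0.0584 0.0593]
0.13 127 [0.0591 0.0599 0.0606 0.0614 0.0622]
0.14 128 [0.062  0.0628 0.0636 0.0643 0.0651]
0.15 128 [0.065  0.0658 0.0666 0.0672 0.0679]
0.16 141 [0.0678 0.0687 0.0694 0.0701 0.071 ]
0.17 136 [0.0707 0.0716 0.0723 0.0731 0.0739]
0.18 140 [0.0738 0.0745 0.0754 0.076  0.0768]
0.19 142 [0.0767 0.0775 0.0783 0.0791 0.0798]
0.2 233 [0.0799 0.081  0.0823 0.0855 0.0896]
0.21 4 [0.0827 0.083  0.0833 0.0838 0.0847]
[0.3103916  0.01999572] 1.871759221692617
```

View pics/s5.png

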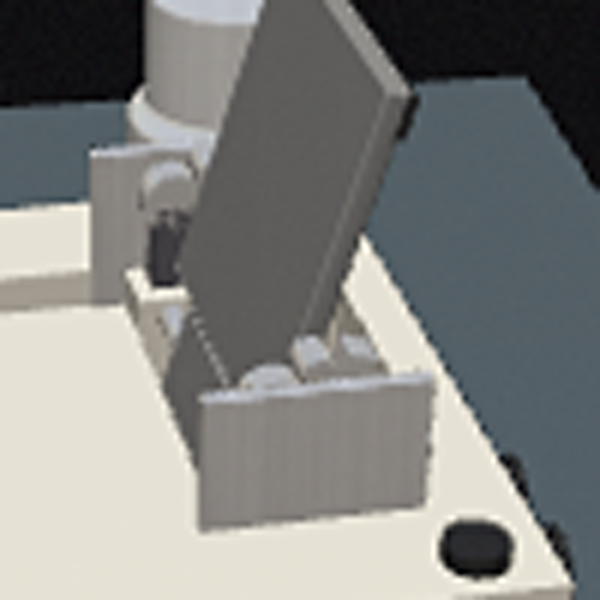

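Run:
```python
from h import *
C=np.array([.5595,.0167]);a=.068
R=np.array([[np.cos(a),-np.sin(a)],[np.sin(a),np.cos(a)]])
P=cloud(dict(np.load('pics/side.npz'))); P0=P.copy(); S=P.copy(); S[...,:2]=(P[...,:2]-C)@R
for n,u,v in [('catchN',364,258),('catchN',365,258),('pin',371,252),('pin',372,253),('pin',373,255),('stop',378,252),('stop',380,253),('stop',376,255),('catchF',347,224),('catchF',348,227),('bracketN',370,270),('btnFN',399,286)]: print(n,(S[v,u]*1000).round(1))
P=cloud(grab('top')); S=P.copy(); S[...,:2]=(P[...,:2]-C)@R
for n,q in (('L',(S[...,1]>.045)&(S[...,1]<.075)),('R',(S[...,1]<-.045)&(S[...,1]>-.075))):
    for lo in range(30,104,4):
        k=q&(S[...,0]*1000>=lo)&(S[...,0]*1000<lo+4)&(S[...,2]>.097)&(S[...,2]<.2)
        if k.any(): print(n,lo,[(int(y*1000),int(zz*1000)) for y,zz in sorted(zip(S[k][:,1],S[k][:,2]))])
z=S[...,2]; 
m=((z>.085)&(z<.097)).astype(np.uint8); m[:, :268]=0; m[:,392:]=0; m[:160]=0;m[300:]=0
print(cv2.minAreaRect((P[m>0][:,:2]*1000).astype(np.float32)))
for (u,v) in [(281,184),(373,179),(286,280),(379,274)]: print('btn',P[v,u].round(4))
```

```text
catchN [ 52.3 -59.  130.4]
catchN [ 53.7 -59.6 130.6]
pin [ 64.2 -54.3 136.8]
pin [ 64.6 -58.6 137.5]
pin [ 65.4 -61.7 135.7]
stop [ 74.4 -57.2 137.3]
stop [ 77.3 -58.2 135.8]
stop [ 70.6 -60.  134.1]
catchF [ 51.3  52.5 131.7]
catchF [ 52.9  51.3 126.3]
bracketN [ 59.4 -69.6 114.6]
btnFN [ 96.3 -99.1 100.4]
((561.5469360351562, 16.465858459472656), (243.60687255859375, 219.7945098876953), 4.129012584686279)
btn [0.5527 0.077  0.5919]
btn [ 0.5585 -0.0344  0.5996]
btn [0.4362 0.0689 0.5899]
btn [ 0.4667 -0.0855  0.0977]
```

Geometry: the catch tops are up at x≈53, the pins at x≈66 are past them, and the stop starts at x≈71, so the foot is over the catch and at about 1.86 rad. I press once more to confirm it is hard home.

```bash
python3 -m crank '[[[0,0,0,0,0,1,-1],[0,0,0,0,0,1,-1],[0,0,0,0,0,1,-1],[0,0,0,-0.6,0,0.6,-1],[0,0,0,-1,0,0,-1],[0,0,0,-1,0,0,-1],[0,0,0,-0.8,0,0,-1],[0,0,0,-0.4,0,0,-1],[0,0,0,0,0,0,-1]]]' >/dev/null; python3 w.py|head -1;python3 -m crank '[[[0,0,0,-0.1,0,0,-1],[0,0,0,0,0,0,-1]]]' >/dev/null; python3 w.py|head -1; python3 -m crank '[[[0,0,0,-0.1,0,0,-1],[0,0,0,0,0,0,-1]]]' >/dev/null; python3 w.py|head -1
```

```text
t 14.55 supply xy mm [55.2  0.1] z 173.7 F [-0.6 -1.1 -0.2] w 0.0
t 14.75 supply xy mm [56.2  0.1] z 175.1 F [0.8 0.3 0.3] w -0.0
t 14.95 supply xy mm [58.5  0.1] z 175.6 F [ 0.2 -0.4  0.1] w -0.0
```

```bash
python3 -m crank '[[[0,0,0,-0.1,0,0,-1],[0,0,0,-0.1,0,0,-1],[0,0,0,0,0,0,-1]]]' >/dev/null; python3 w.py|head -1;python3 -m crank '[[[0,0,0,-0.05,0,0,-1],[0,0,0,0,0,0,-1]]]' >/dev/null; python3 w.py|head -1; python3 -m crank '[[[0,0,0,-0.05,0,0,-1],[0,0,0,0,0,0,-1]]]' >/dev/null; python3 w.py|head -1; python3 -m crank '[[[0,0,0,-0.05,0,0,-1],[0,0,0,0,0,0,-1]]]' >/dev/null; python3 w.py|head -1; python3 -m crank '[[[0,0,0,-0.05,0,0,-1],[0,0,0,0,0,0,-1]]]' >/dev/null; python3 w.py|head -1
```

```text
t 15.25 supply xy mm [62.8  0. ] z 175.3 F [0.1 0.  0.9] w 0.0
t 15.45 supply xy mm [63.6  0.1] z 175.2 F [ 0.  -0.6 -0.1] w -0.0
t 15.65 supply xy mm [64.4  0.1] z 175.2 F [-1.2  0.3 -0.2] w 0.0
t 15.85 supply xy mm [64.8  0.1] z 175.1 F [-5.4 -0.6  2. ] w -0.0
t 16.05 supply xy mm [65.2  0.1] z 175.0 F [-7.2 -0.5  2.9] w -0.0
```

The stiff stop is at the same place, so the foot is home. I retreat and check.

```bash
python3 -m crank '[[[0,0,0,-0.08,0,0,-1],[0,0,0,0,0,0,-1],[0,0,0,0.3,0,0,-1],[0,0,0,1,0,0,-1],[0,0,0,1,0,-0.5,-1],[0,0,0,1,0,-1,-1],[0,0,0,1,0,-1,-1],[0,0,0,1,0,-1,-1],[0,0,0,1,0,-1,-1],[0,0,0,1,0,0,-1],[0,0,0,1,0,0,-1],[0,0,0,0,0,0,-1]]]' >/dev/null; python3 -m crank '[[[0,0,0,1,0,0,-1],[0,0,0,1,0,0,-1],[0,0,0,1,0,0,-1],[0,0,0,0,0,0,-1],[0,0,0,0,0,0,-1]]]' >/dev/null; python3 w.py|head -1
python3 - <<'E'
from h import *
C=np.array([.5595,.0167]);a=.068
im=grab('side'); P=cloud(im); cv2.imwrite('pics/s6.png',im['color'][...,::-1])
d=P[...,:2]-C; sx=d@[np.cos(a),np.sin(a)]; sy=d@[-np.sin(a),np.cos(a)];z=P[...,2]
k=(abs(sy)<.04)&(sx>.04)&(sx<.13)&(z>.115)&(z<.195)
A=np.polyfit(z[k],sx[k],1); print(np.pi/2+np.arctan(A[0]))
E
```

```text
t 17.75 supply xy mm [-1.566e+02  1.000e-01] z 265.7 F [-0.6  0.8  0.3] w -0.0
1.855294995743514
```

View pics/s6.png

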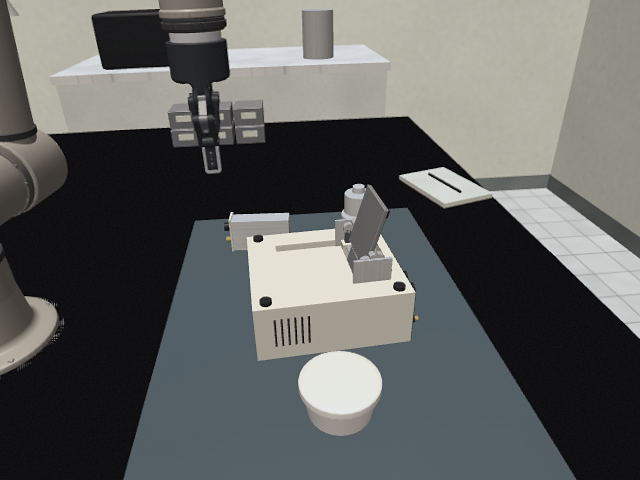

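The foot stands leaning forward at about 1.86 rad (tip at (378,195)). The supply buttons at (265,301) and (399,286), the tub, the module and the detector are at their original pixels, and the gripper is clear.

```bash
python3 -c "
from cell import env
print(env.sign_off())"
```

```text
the job is handed in; nothing more can be done
None
```

The foot is open at about 1.86 rad, past its catch and resting against the end stop; the supply and the things beside it show no movement, and I handed the job in at about 18 s of the allowed 42 s (the verdict was not shown).

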